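Pour polishing balls from the spout carton and put the carton away

ROBOT

A 6-joint arm with a two-finger parallel gripper is mounted at the origin on the work surface. World frame = base frame: x ahead of the robot, y to its left, z up, the work surface at z = 0. Lengths are in m, angles in rad, forces in N, time in s.
With the tool pointing down it reaches from about 0.25 to 0.725 m from the base axis. Payload 4 kg.
Tool frame: the origin (TCP) lies midway between the tips of the shut fingers; the grasp point (between the pads) lies 19 mm behind it; z points along the fingers, y is the line along which they close (so a half turn about z gives the same grasp; the last joint's range is limited). The gripper opens to 85 mm and grips with 20 to 120 N. Pads are 22 mm wide; open, the fingers measure 114 mm over their backs; the gripper's body (76 mm by 85 mm) begins 54 mm behind the grasp point. The pads swing forward as they close: fully open they stand 13 mm farther back than shut.
Start: joints at [0, 0.241, 0.005, 1.335, 0, 1.571], TCP at [0.5, -0, 0.231] pointing down, gripper open.
Joint ranges: [-2.72, 2.72], [-1.05, 1.87], [-1.09, 1.28], [-1.99, 2.15], [-1.42, 1.44], [-3.14, 3.14]. Speed limits (rad/s): [2.79, 2.79, 3.14, 3.14, 3.14, 3.14].

INTERFACE

Orientations are given as a unit quaternion [x, y, z, w].
In Python, from workcell import get_obs, camera, job_done, silhouettes gives the robot as it stands. The module is installed in compiled form; this text tells all that it offers.
- The arm moves only by the tool drive_tool, never from a script. Its argument "increments" is a list of rows, each a list of 3 entries, a list of its own where there are three numbers: the shift along the world's x, y, z in mm, then the turn, a rotation vector about the world's x, y, z in degrees, then the opening, from 0 (shut) to 1 (fully open). A call has 1 to 8 rows; each row shifts and turns the commanded pose from where the row before left it; what a row does not reach is not made up. A row lasts 1/12 s, in which the tool goes at most 41.7 mm and 7.16 degrees, less where a joint would pass 70% of its speed; a pose out of reach is approached as far as the arm can. A call is refused whole if a number of a shift passes 41.7 or a number of a turn 7.16, either way. A call with a gripper value outside its range is refused whole. The fingers move at their own pace and stop on an object; the grip force is fixed at half the most. Time passes only in rows, so rows that do not move let the fingers close. It gives the time, the measured TCP pose, the force, the opening and the grip force at its end, in the units of the state.
- get_obs(): the state, without advancing time (a new reading comes with each control period).
- camera(name): name is "scene" or "side" or "wrist"; returns a dict with "image" (400x640x3 uint8, red, green, blue), "K" (3x3 intrinsics, pixels), "view" (4x4, takes a point from world to camera coordinates). Camera axes: x right, y down, z forward; pixel columns grow to the right and rows downward; lengths in m; the calibration is good to about 2 mm. A picture is of the moment at which its call begins. There is no depth.
- job_done(): hands the job in; it is judged then, once.
Trained networks look in a picture, given as the dict that the camera call returned (one of the last four; its "shot" number tells which), for a name from the list of things; names that differ only in an ending like _2 or _b are one class to them, and where a whole thing is asked for, a point or a joint stands for the part that bears it (a point fixed in the world has none). Each returns a list of dicts, best first, with "conf" (0 to 1); they miss things now and then, are a little off and sometimes report something else, mostly with a low value. They report only what shows in the picture. A call takes as long as a camera call.
- silhouettes(query, picture): "region" (400x640 bool, what is visible of it) and "bbox" ([left, top, right, bottom] in pixels, round what is visible of it).
The state is a dict: "clock": time; "joint_pos": joint angles; "joint_vel": joint speeds; "tau": joint torques, N m; "eef_pos": TCP position; "tool_rot": TCP orientation; "ft_force": force on the tool from outside, world axes, zero at the start; "ft_torque": the same for the moment, N m; "grip_width": finger opening in m; "grasp_force": force on a finger pad.
Only numpy, scipy, OpenCV 4.12 (cv2) and the standard library are available. Lean on these libraries where they do the work, as an engineer would, in place of code of your own. Each camera call takes 0.05 s, during which the arm holds its last target. There are 200 camera calls.

TASK

Pull the carton's folded spout well out by its orange tab while the carton stands on the bench, then tip the carton to pour all five white balls into the blue bowl. Finally stand the carton upright in the wooden holder, seated flat and fully down in its pocket, and let go; leave the other things on the bench where they are.

Things in the scene. Friction and masses are not known exactly. Their poses are not given: they have to be found in the camera images.
- carton: Blue carton, 120 (x) x 60 (y) x 170 (z) mm, about 0.4 kg, loose, rigid, broad sides windowed. Origin: centre of underside; z up; -x points out of the narrow face with the spout. At the start it stands, spout roughly towards world -y. May be gripped firmly (45 N) across its 60 mm near the top. Inside, a ramp at 15 degrees rises from the back to the spout; tipping 60 degrees empties it.
- spout (a joint): Hinge of the white pour spout, rad: 0 folded in flush with the carton's narrow face; grows as its top swings outwards (carton's -x) and down; stop at 1.25. Starts at 0 to 0.12; stays where it is left (0.035 N m, under 1 N at the tab). Well out is 0.9 or more.
- spout_hinge (a point): Point on the spout's hinge axis, which runs along the carton's y: 56 mm from the carton's origin towards -x, 88 mm above the underside; axes as the carton's. The spout is a trough 50 mm wide with 20 mm side rails, reaching 66 mm from the hinge; folded, it fills the opening above the hinge.
- pull_tab (a point): Grip point of the spout's orange pull tab, a fin on the outside of the spout: 34 mm long outwards, 26 mm high, 8 mm thick along the carton's y, so fingers close on it along y. When folded, 23 mm out from the hinge (towards -x) and 47 mm above it, at the fin's mid-height, 135 mm above the underside; it turns with the spout.
- bowl: Dark blue ceramic bowl, 190 mm across the rim, 65 mm high, 0.7 kg, loose; origin: centre of its underside.
- holder: Wooden holder fixed to the bench, 156 (x) x 96 (y) mm, 34 mm high, with a rectangular pocket open at the top for the carton's foot: 126 (x) x 66 (y) mm, straight walls from 6 to 22 mm above the bench, flared above that. Origin: centre of its underside; x along the pocket's long side. The carton fits either way round.
- pocket (a point): Centre of the pocket's floor, 6 mm above the bench; axes as the holder's.
- ball0_center (a point): Centre of a white ceramic polishing ball, 18 mm diameter, 14 g, in the carton at the start.
- ball1_center (a point): Centre of a white ceramic polishing ball, 18 mm diameter, 14 g, in the carton at the start.
- ball2_center (a point): Centre of a white ceramic polishing ball, 18 mm diameter, 14 g, in the carton at the start.
- ball3_center (a point): Centre of a white ceramic polishing ball, 18 mm diameter, 14 g, in the carton at the start.
- ball4_center (a point): Centre of a white ceramic polishing ball, 18 mm diameter, 14 g, in the carton at the start.
- hammer: Hammer lying on the bench, 200 mm long; a bystander to leave alone. Its origin is at its underside.
- screwdriver: Screwdriver lying on the bench, 170 mm long; a bystander to leave alone. Its origin is at its underside.
- tape_roll: Blue roll, 90 mm across, 55 mm high; a bystander to leave alone. Its origin is at its underside.
- jar: Amber jar, 60 mm across, 85 mm high; a bystander to leave alone. Its origin is at its underside.
- wood_block: Wooden block 120 x 50 x 30 mm; a bystander to leave alone. Its origin is at its underside.
- mug: White mug, 80 mm across, 90 mm high; a bystander to leave alone. Its origin is at its underside.
- tea_tin: Green tin 90 x 60 x 110 mm; a bystander to leave alone. Its origin is at its underside.

How it is judged:
On the way, in this order (a step that is already met when the one before it is completed fails the run):
1. the spout is pulled out to 0.9 rad or more with the carton standing upright on the bench (value of joint spout above 0.9 rad and angle between carton's own z axis and vertical below 0.2 rad and height (world z) of carton below 0.02 m), for 0.2 s.
2. all five balls are in the bowl (horizontal distance between each of ball0_center, ball1_center, ball2_center, ball3_center, ball4_center and bowl below 0.088 m and z of ball0_center in the frame of bowl between 0 and 0.062 m and z of ball1_center in the frame of bowl between 0 and 0.062 m and z of ball2_center in the frame of bowl between 0 and 0.062 m and z of ball3_center in the frame of bowl between 0 and 0.062 m and z of ball4_center in the frame of bowl between 0 and 0.062 m and angle between bowl's own z axis and vertical below 0.12 rad), for 0.2 s.
At the end, for the whole second after the job is handed in: All five balls are in the level bowl (centres within 88 mm of its axis, below 62 mm), and the released carton rests in the pocket: centred within 7 mm, under 4 mm above the pocket floor, upright within 0.05 rad, square within 0.12 rad (either way round) (all of step 2 and horizontal distance between carton and pocket below 0.007 m and z of carton in the frame of pocket below 0.004 m and angle between carton's own z axis and vertical below 0.05 rad and angle between the x axis of carton and the x axis of holder, either way round below 0.12 rad and linear speed of carton below 0.03 m/s and angular speed of carton below 0.2 rad/s); the robot touches nothing.
It fails at once if a bystander (hammer, screwdriver, blue roll, jar, wooden block, mug, tin) is moved by more than 40 mm (distance of any of hammer, screwdriver, tape_roll, jar, wood_block, mug, tea_tin from where it was at the start of the episode above 0.04 m).
It also fails if it takes over 67 s, if anything falls off the work surface, if the arm or the gripper's body presses on something with over 40 N, if the wrist force passes 120 N, or if a joint passes its speed limit or range.

## Working session

There is one attempt and no reset: what is moved stays moved. The work goes in short steps, Python scripts to look and compute and a tool call to move; the robot and the scene stay as the last step left them, time stands still between calls to the robot, and variables do not carry over. Pictures are saved under pics/ and viewed, at most 10 in all, crops included, and the job is handed in when it is done.

Besides the shell and the picture viewer there is one more tool, called by a JSON object that holds its "api" and its "payload". drive_tool: Moves the arm, as the interface text tells. Its arguments: {"type":"object","properties":{"increments":{"type":"array"}},"required":["increments"]}

```bash
mkdir -p pics
cat > h.py <<'E'
import numpy as np, cv2
from workcell import get_obs, camera, silhouettes
def ray(p,u,v):
    V=p["view"];R=V[:3,:3];c=-R.T@V[:3,3]
    d=R.T@np.linalg.inv(p["K"])@np.array([u,v,1.]);return c,d
def onz(p,u,v,z):
    c,d=ray(p,u,v);return c+d*(z-c[2])/d[2]
def proj(p,X):
    X=np.atleast_2d(X);q=(p["view"][:3,:3]@X.T).T+p["view"][:3,3];q=(p["K"]@q.T).T;return q[:,:2]/q[:,2:]
E
python3 - <<'E'
from h import *
o=get_obs();print(o["clock"],o["eef_pos"],o["tool_rot"])
ims=[]
for n in ["scene","side"]:
    p=camera(n);cv2.imwrite(f"pics/{n}0.png",p["image"][:,:,::-1])
    V=p["view"];print(n,-V[:3,:3].T@V[:3,3])
    for q in ["carton","spout","bowl","holder","tape_roll","jar","wood_block","mug","tea_tin","hammer","screwdriver"]:
        for r in silhouettes(q,p)[:1]:
            b=r["bbox"];m=r["region"];ys,xs=np.nonzero(m)
            print(q,round(r["conf"],2),b,onz(p,xs.mean(),ys.mean(),0.03).round(3))
E
```

```text
0.0 [ 4.99356841e-01 -1.26243620e-05  2.30408037e-01] [ 0.70711099  0.70710177 -0.00075767 -0.00074612]
scene [ 1.21414338 -0.77782036  1.27509295]
carton 0.93 [217.7, 207.2, 261.4, 275.7] [ 0.436 -0.249  0.03 ]
spout 0.47 [218.9, 241.5, 240.3, 262.3] [ 0.431 -0.302  0.03 ]
bowl 0.71 [301.2, 187.3, 361.7, 239.3] [0.566 0.032 0.03 ]
holder 0.7 [343.8, 149.2, 379.3, 188.9] [0.502 0.265 0.03 ]
tape_roll 0.91 [372.4, 207.7, 403.0, 239.8] [0.723 0.125 0.03 ]
jar 0.94 [327.5, 259.7, 349.3, 286.4] [ 0.727 -0.131  0.03 ]
wood_block 0.69 [336.0, 234.7, 374.4, 267.7] [ 0.721 -0.028  0.03 ]
mug 0.97 [413.9, 129.1, 438.9, 164.2] [0.605 0.524 0.03 ]
tea_tin 0.62 [196.5, 298.8, 239.5, 348.3] [ 0.599 -0.48   0.03 ]
hammer 0.65 [276.8, 151.3, 321.9, 188.6] [0.344 0.096 0.03 ]
screwdriver 0.59 [234.3, 202.9, 278.5, 221.3] [ 0.411 -0.11   0.03 ]
side [ 0.19319683 -1.16375368  0.97658221]
carton 0.66 [300.7, 228.8, 354.7, 317.7] [ 0.499 -0.211  0.03 ]
spout 0.77 [331.1, 263.4, 351.2, 294.3] [ 0.531 -0.24   0.03 ]
bowl 0.77 [300.2, 191.2, 365.3, 234.9] [0.592 0.048 0.03 ]
holder 0.77 [257.8, 163.2, 308.6, 198.5] [0.491 0.259 0.03 ]
tape_roll 0.42 [305.1, 233.7, 353.5, 318.5] [ 0.5   -0.211  0.03 ]
jar 0.78 [384.9, 218.2, 408.4, 252.8] [ 0.742 -0.12   0.03 ]
wood_block 0.67 [354.9, 208.6, 394.8, 226.8] [ 0.709 -0.03   0.03 ]
tea_tin 0.9 [389.1, 303.5, 439.1, 360.9] [ 0.63 -0.46  0.03]
hammer 0.57 [217.2, 209.8, 280.7, 234.1] [0.336 0.093 0.03 ]
screwdriver 0.91 [265.5, 248.3, 296.2, 269.7] [ 0.402 -0.113  0.03 ]
```

Run:
```python
import cv2
for n in ["scene","side"]:
    im=cv2.imread(f"pics/{n}0.png")[120:370,180:450]
    cv2.imwrite(f"pics/{n}0c.png",cv2.resize(im,None,fx=2.4,fy=2.4,interpolation=cv2.INTER_CUBIC))
```

```text
(no output)
```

View pics/scene0c.png

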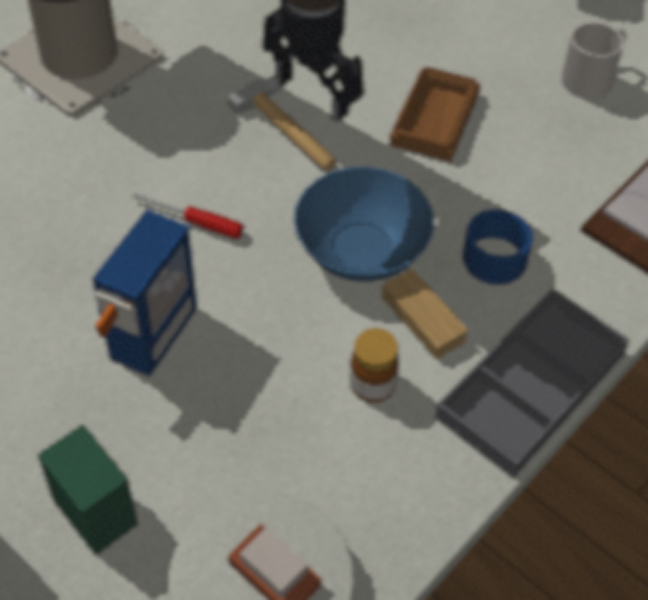

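View pics/side0c.png

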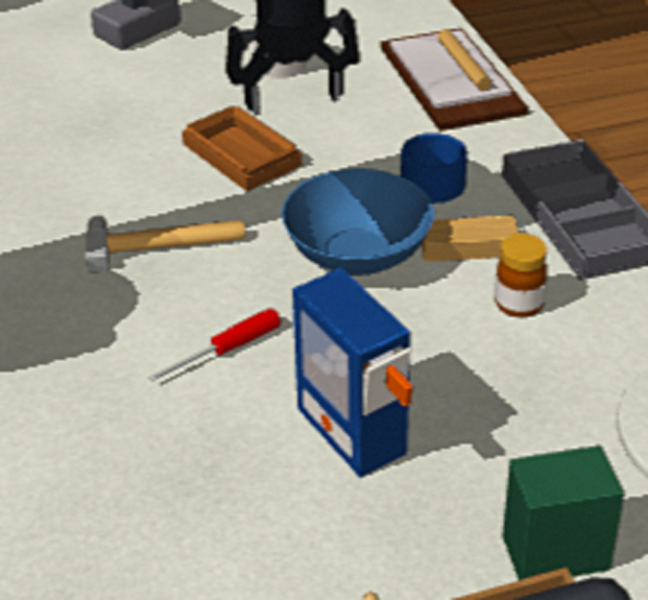

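```bash
cat >> h.py <<'E'
from scipy.optimize import minimize
def box(lx,ly,lz): return np.array([[a*lx/2,b*ly/2,c*lz] for a in(-1,1) for b in(-1,1) for c in(0,1)])
FIN=np.array([[-.056+a,b*.004,c] for a in(-.006,-.040) for b in(-1,1) for c in(.122,.148)])
th=np.linspace(0,2*np.pi,60)
BOWL=np.r_[np.c_[.095*np.cos(th),.095*np.sin(th),0*th+.065],np.c_[.045*np.cos(th),.045*np.sin(th),0*th]]
def place(P,x,y,a,z=0):
    c,s=np.cos(a),np.sin(a);return np.c_[c*P[:,0]-s*P[:,1]+x,s*P[:,0]+c*P[:,1]+y,P[:,2]+z]
S=4
def mask(p,parts,q,z=0):
    m=np.zeros((400*S,640*S),np.uint8)
    for P in parts:
        u=(proj(p,place(P,*q,z))*S+ (S-1)/2).astype(np.float32)
        cv2.fillConvexPoly(m,cv2.convexHull(np.round(u).astype(np.int32)),1)
    return m>0
def fit(pics,regs,parts,q0,z=0):
    R=[cv2.resize(r.astype(np.uint8),None,fx=S,fy=S,interpolation=cv2.INTER_LINEAR)>0 if 0 else np.kron(r,np.ones((S,S),bool)) for r in regs]
    sc=np.array([.01,.01,.1])[:len(q0)]
    def f(d):
        q=list(np.array(q0)+d*sc)+[0]*(3-len(q0)); e=0
        for p,r in zip(pics,R):
            m=mask(p,parts,q,z);e-=(m&r).sum()/(m|r).sum()
        return e/len(pics)
    n=len(q0);best=None
    r=minimize(f,np.zeros(n),method="Nelder-Mead",options=dict(initial_simplex=np.r_[[np.zeros(n)],1.5*np.eye(n)],xatol=.02,fatol=1e-4))
    r=minimize(f,r.x,method="Nelder-Mead",options=dict(initial_simplex=r.x+np.r_[[np.zeros(n)],-.7*np.eye(n)],xatol=.02,fatol=1e-4))
    return np.array(q0)+r.x*sc,-r.fun
E
python3 - <<'E'
from h import *
P=[camera("scene"),camera("side")]
def reg(q): return [silhouettes(q,p)[0]["region"] for p in P]
c=reg("carton");s=reg("spout");C=box(.12,.06,.17)
print(P[0]["K"])
u=[a|b for a,b in zip(c,s)]
# 'spout' in carton frame -x toward world -y => yaw ~ +90deg
for a0 in(1.2,1.57,1.9): print(a0,fit(P,u,[C,FIN],[.44,-.22,a0]))
for i in(0,1): print(i,fit(P[i:i+1],u[i:i+1],[C,FIN],[.44,-.22,1.5]))
h=reg("holder")
for a0 in(.0,.8,1.57,2.4): print(a0,fit(P,h,[box(.156,.096,.034)],[.5,.262,a0]))
b=reg("bowl"); print("bowl",fit(P,b,[BOWL],[.575,.035]))
print("blk",fit(P,reg("wood_block"),[box(.12,.05,.03)],[.715,-.03,.3]))
print("tin",fit(P,reg("tea_tin"),[box(.09,.06,.11)],[.6,-.44,.3]))
J=np.c_[.03*np.cos(th),.03*np.sin(th),0*th];print("jar",fit(P,reg("jar"),[np.r_[J,J+[0,0,.085]]],[.73,-.12]))
# fin tip / hue
for p in P:
    hs=cv2.cvtColor(p["image"],cv2.COLOR_RGB2HSV);i=P.index(p)
    o=(hs[...,0]>3)&(hs[...,0]<18)&(hs[...,1]>170)&(hs[...,2]>90)
    k=cv2.dilate(s[i].astype(np.uint8),np.ones((15,15)))>0
    ys,xs=np.nonzero(o&k);print(len(xs),xs.mean(),ys.mean())
E
```

```text
[[493.75949397   0.         313.97457672]
 [  0.         493.75949397 197.37618474]
 [  0.           0.           1.        ]]
1.2 (array([ 0.47683035, -0.27326756,  1.85050428]), np.float64(0.9510579555194156))
1.57 (array([ 0.47638073, -0.27308533,  1.84047458]), np.float64(0.9499859814985819))
1.9 (array([ 0.4769577 , -0.27319768,  1.84914447]), np.float64(0.9506728464781029))
0 (array([ 0.47442462, -0.27281982,  1.85403207]), np.float64(0.9757426459933343))
1 (array([ 0.47935907, -0.26838511,  1.85500023]), np.float64(0.9811736315930594))
0.0 (array([ 0.4949618 ,  0.28002477, -1.215204  ]), np.float64(0.8873237707159841))
0.8 (array([0.49508463, 0.28010262, 1.9287482 ]), np.float64(0.8871933126783835))
1.57 (array([0.49453662, 0.27945001, 1.93125826]), np.float64(0.8866311923498589))
2.4 (array([0.49540476, 0.28006626, 1.92017112]), np.float64(0.8841700104110549))
bowl (array([0.57949381, 0.01457133]), np.float64(0.9369060477491351))
blk (array([ 0.71456665, -0.01684472, -0.2593478 ]), np.float64(0.8380483903558464))
tin (array([ 0.61363826, -0.48519812, -0.12595344]), np.float64(0.928716974430835))
jar (array([ 0.73298582, -0.13791555]), np.float64(0.8663019205713374))
25 223.8 251.8Traceback (most recent call last):
  File "<stdin>", line 18, in <module>
ValueError: The truth value of an array with more than one element is ambiguous. Use a.any() or a.all()
```

{"api": "drive_tool", "payload": {"increments": [[[0,-41,5],[0,0,2],1],[[0,-41,5],[0,0,2],1],[[0,-41,5],[0,0,2],1],[[0,-41,5],[0,0,2],1],[[0,-41,5],[0,0,2],1],[[0,-41,5],[0,0,2],1],[[0,-41,5],[0,0,2],1],[[0,-41,5],[0,0,2],1]]}}

```text
clock: 2.67
eef_pos: [0.4996, -0.33, 0.2717]
tool_rot: [0.601, 0.799, 0.0, 0.0]
ft_force: [0.9, 0.7, -0.3]
grip_width: 0.0852
grasp_force: 0.0
```

{"api": "drive_tool", "payload": {"increments": [[[0,-21,0],[0,0,0],1],[[0,0,0],[0,0,0],1],[[0,0,0],[0,0,0],1]]}}

```text
clock: 2.92
eef_pos: [0.4995, -0.3503, 0.2705]
tool_rot: [0.603, 0.798, 0.0, -0.001]
ft_force: [-0.4, 0.2, -0.7]
grip_width: 0.0858
grasp_force: 0.0
```

Run:
```python
from h import *
p=camera("wrist");o=get_obs();print(o["clock"],o["eef_pos"],o["tool_rot"],o["joint_pos"])
V=p["view"];print(p["K"][0,0],-V[:3,:3].T@V[:3,3],V[2,:3])
im=p["image"][:,:,::-1].copy()
q=(.4768,-.2725,1.851)
for P in (box(.12,.06,.17),FIN):
    for u in proj(p,place(P,*q)): cv2.circle(im,tuple(int(x) for x in u),3,(0,0,255),-1)
cv2.imwrite("pics/w1.png",im)
```

```text
2.9667 [ 0.4997001  -0.34898732  0.27069903] [ 6.02189806e-01  7.98352643e-01  2.05482612e-04 -6.72714130e-04] [-6.09875851e-01  4.59156486e-01  4.20049649e-01  1.53301909e+00
  4.59609833e-04  6.82606587e-01]
317.97500421604514 [ 0.4776597  -0.27857051  0.4137328 ] [ 0.07889171 -0.2798099  -0.95680851]
```

View pics/w1.png

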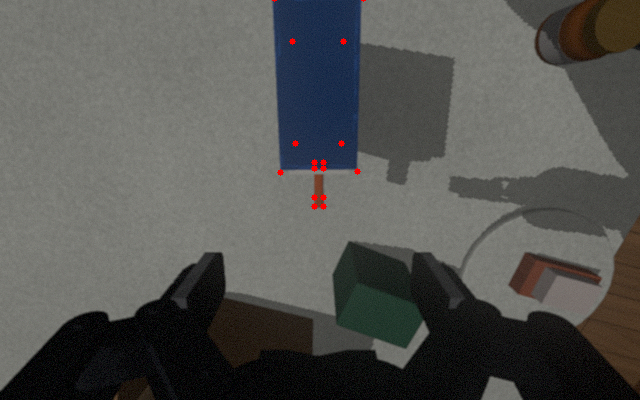

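{"api": "drive_tool", "payload": {"increments": [[[0,0,-30],[0,0,0],0.6],[[-1,0,-38],[0,0,0],0.6],[[0,0,-38],[0,0,0],0.5],[[0,0,-30],[0,0,0],0.5],[[0,0,-17],[0,0,0],0.5],[[0,0,0],[0,0,0],0.4],[[0,0,0],[0,0,0],0.2],[[0,0,0],[0,0,0],0.1]]}}

```text
clock: 3.63
eef_pos: [0.5, -0.3485, 0.1201]
tool_rot: [0.601, 0.799, -0.0, 0.001]
ft_force: [-0.1, 1.1, 0.5]
grip_width: 0.0108
grasp_force: 0.0
```

{"api": "drive_tool", "payload": {"increments": [[[0,0,0],[0,0,0],0],[[0,0,0],[0,0,0],0],[[0,0,0],[0,0,0],0],[[0,0,0],[0,0,0],0],[[0,0,0],[0,0,0],0],[[0,0,0],[0,0,0],0]]}}

```text
clock: 4.13
eef_pos: [0.4998, -0.349, 0.1202]
tool_rot: [0.602, 0.799, 0.001, 0.001]
ft_force: [-0.2, 2.3, 5.9]
grip_width: 0.007
grasp_force: 62.2
```

{"api": "drive_tool", "payload": {"increments": [[[0.7,-2.4,-2.1],[4.8,1.4,0],0],[[0.7,-2.3,-2.4],[4.8,1.4,0],0],[[0.6,-2,-2.5],[4.8,1.4,0],0],[[0.5,-1.8,-2.7],[4.8,1.4,0],0],[[0.4,-1.5,-2.9],[4.8,1.4,0],0],[[0,0,0],[0,0,0],0]]}}

```text
clock: 4.63
eef_pos: [0.5022, -0.3615, 0.1012]
tool_rot: [0.589, 0.778, 0.132, -0.176]
ft_force: [0.3, 0.0, 3.0]
grip_width: 0.0068
grasp_force: 64.5
```

{"api": "drive_tool", "payload": {"increments": [[[0.4,-1.3,-2.5],[4.8,1.4,0],0],[[0.3,-1,-2.5],[4.8,1.4,0],0],[[0.2,-0.9,-3.1],[4.8,1.4,0],0],[[0.2,-0.6,-3.3],[4.8,1.4,0],0],[[0,0,0],[0,0,0],0]]}}

```text
clock: 5.05
eef_pos: [0.4937, -0.3536, 0.0821]
tool_rot: [0.561, 0.737, 0.23, -0.299]
ft_force: [2.3, 0.0, -2.6]
grip_width: 0.0072
grasp_force: 65.7
```

Run:
```python
from h import *
P=[camera("scene"),camera("side")]
ims=[]
for p in P:
    u=proj(p,[.49,-.3,.1])[0].astype(int);im=p["image"][u[1]-60:u[1]+60,u[0]-70:u[0]+70,::-1]
    ims.append(cv2.resize(im,None,fx=2.8,fy=2.8,interpolation=cv2.INTER_CUBIC))
cv2.imwrite("pics/t2.png",np.hstack(ims));o=get_obs();print(o["eef_pos"],o["joint_pos"],o["ft_force"])
```

```text
[ 0.49329379 -0.35251837  0.08514097] [-0.79123768  1.19458082  1.06672216  2.14713514  0.3463705   0.37739348] [ 0.07580762  2.01160574 -2.79206764]
```

View pics/t2.png

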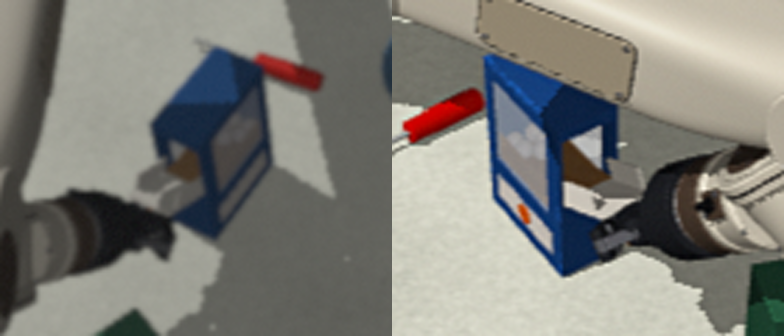

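{"api": "drive_tool", "payload": {"increments": [[[0,0,0],[0,0,0],0.4],[[0,0,0],[0,0,0],0.4],[[0,0,0],[0,0,0],0.4],[[3,-10,15],[-2,-0.6,0],0.4],[[4,-14,20],[-4.8,-1.4,0],0.4],[[4,-14,25],[-4.8,-1.4,0],0.4],[[3,-10,30],[-4.8,-1.4,0],0.4],[[1,-4,35],[-4.8,-1.4,0],0.4]]}}

```text
clock: 5.82
eef_pos: [0.5075, -0.4036, 0.2148]
tool_rot: [0.592, 0.784, 0.116, -0.147]
ft_force: [0.3, -1.4, 1.2]
grip_width: 0.0343
grasp_force: 0.0
```

{"api": "drive_tool", "payload": {"increments": [[[0,0,38],[-4.8,-1.4,0],0.4],[[0,0,38],[-4.8,-1.4,0],0.4],[[0,0,10],[-4.8,-1.4,0],0.4],[[0,0,0],[-4.8,-1.4,0],0.4],[[0,0,0],[-4.2,-1.2,0],0.4],[[0,0,0],[0,0,0],0.4]]}}

```text
clock: 6.32
eef_pos: [0.5059, -0.3983, 0.3027]
tool_rot: [0.6, 0.799, -0.009, 0.022]
ft_force: [-0.1, 0.1, -0.6]
grip_width: 0.0341
grasp_force: 0.0
```

Run:
```python
from h import *
o=get_obs();print(o["eef_pos"],o["tool_rot"],o["joint_pos"])
p=camera("wrist");P=[camera("scene"),camera("side")]
cv2.imwrite("pics/w3.png",p["image"][:,:,::-1])
for q in ("carton","spout","pull_tab"):
    for x in P: print(q,[ (round(r["conf"],2),r["bbox"]) for r in silhouettes(q,x)[:2]])
ims=[]
for x in P:
    u=proj(x,[.49,-.3,.1])[0].astype(int);im=x["image"][u[1]-50:u[1]+50,u[0]-60:u[0]+60,::-1]
    ims.append(cv2.resize(im,None,fx=3.3,fy=3.3,interpolation=cv2.INTER_CUBIC))
t=np.hstack(ims);w=cv2.resize(p["image"][:270,120:560,::-1],(440,270));b=np.zeros((600,792,3),np.uint8);b[:330]=t;b[330:,:440]=w
cv2.imwrite("pics/t3.png",b)
np.save("last.npy",np.array([P[0]["image"],P[1]["image"]]))
```

```text
[ 0.50588929 -0.39830044  0.30267098] [ 0.60046241  0.7993064  -0.00896984  0.02176499] [-0.6588106   0.49896874  0.56365069  1.59168394 -0.01730168  0.62938529]
carton [(0.63, [212.6, 204.1, 264.0, 275.5])]
carton [(0.85, [295.6, 230.4, 356.4, 318.5])]
spout [(0.67, [214.3, 244.4, 240.7, 269.3])]
spout [(0.92, [326.8, 273.1, 357.8, 297.8])]
pull_tab [(0.81, [214.6, 239.9, 237.5, 269.3])]
pull_tab [(0.63, [329.7, 270.5, 356.1, 299.4])]
```

View pics/t3.png

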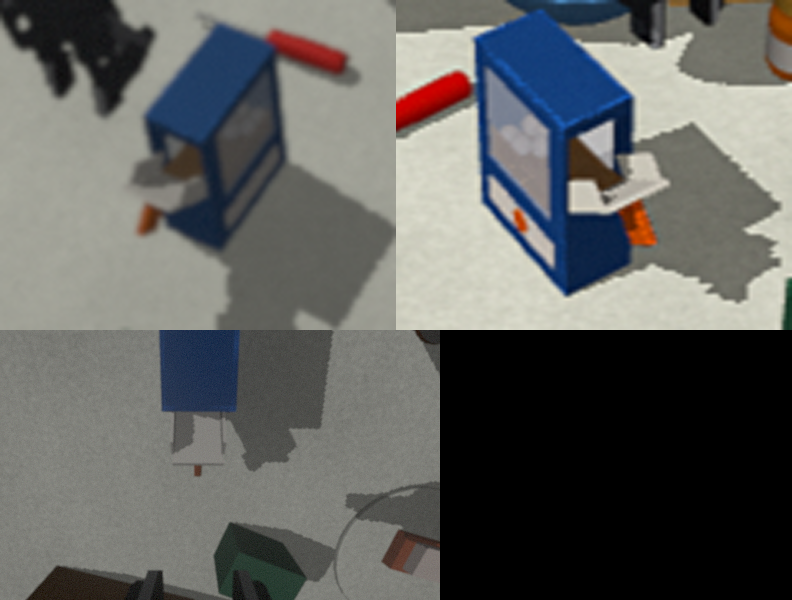

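```bash
cat >> h.py <<'E'
def spoutparts(f):
    pl=np.array([[0,b*.025,c] for b in(-1,1) for c in(0,.066)])
    rl=[np.array([[a,s*.025,c] for a in(0,.02) for c in(0,.066)]) for s in(-1,1)]
    fn=np.array([[-a,b*.004,c] for a in(.004,.040) for b in(-1,1) for c in(.034,.060)])
    R=np.array([[np.cos(f),0,-np.sin(f)],[0,1,0],[np.sin(f),0,np.cos(f)]])
    return [P@R.T+[-.056,0,.088] for P in [pl,fn]+rl]
E
python3 - <<'E'
from h import *
p=camera("wrist");P=[camera("scene"),camera("side")]
reg=lambda q:[silhouettes(q,x)[0]["region"] for x in P]
c=[a|b for a,b in zip(reg("carton"),reg("spout"))];s=reg("spout")
best=[]
for f in np.arange(.6,1.3,.05):
    q,v=fit(P,c,[box(.12,.06,.17)]+spoutparts(f),[.4768,-.2725,1.851]);
    iu=[]
    for x,r in zip(P,s):
        m=mask(x,spoutparts(f),q);R=np.kron(r,np.ones((S,S),bool));iu.append((m&R).sum()/(m|R).sum())
    print(round(f,2),q.round(4),round(v,4),np.round(iu,3),proj(p,place(spoutparts(f)[0],*q)).round(0)[[1,3]].tolist())
q=(.4768,-.2725,1.851);print(proj(p,place(box(.12,.06,.17),*q)).round(0).tolist())
E
```

```text
Traceback (most recent call last):
IndexError: list index out of range
```

```bash
cat >> h.py <<'E'
def shots(names,qs,tries=4):
    for _ in range(tries):
        P=[camera(n) for n in names];out=[]
        for q in qs: out.append([ (silhouettes(q,x) or [None])[0] for x in P])
        if all(r is not None for o in out for r in o): break
    return P,[[r["region"] for r in o] for o in out]
E
python3 - <<'E'
from h import *
P,(c,s)=shots(["scene","side"],["carton","spout"]);p=camera("wrist")
c=[a|b for a,b in zip(c,s)]
for f in np.arange(.7,1.3,.1):
    q,v=fit(P,c,[box(.12,.06,.17)]+spoutparts(f),[.4768,-.2725,1.851]);
    iu=[]
    for x,r in zip(P,s):
        m=mask(x,spoutparts(f),q);R=np.kron(r,np.ones((S,S),bool));iu.append((m&R).sum()/(m|R).sum())
    print(round(f,2),q.round(4),round(v,4),np.round(iu,3),proj(p,place(spoutparts(f)[0],*q)).round(0)[[1,3]].tolist())
q=(.4768,-.2725,1.851);print(proj(p,place(box(.12,.06,.17),*q)).round(0).tolist())
E
```

```text
0.7 [ 0.4694 -0.2641  1.851 ] 0.9317 [0.567 0.575] [[346.0, 126.0], [292.0, 126.0]]
0.8 [ 0.4693 -0.2624  1.8436] 0.9405 [0.644 0.68 ] [[345.0, 129.0], [292.0, 129.0]]
0.9 [ 0.4695 -0.2631  1.8536] 0.9413 [0.7   0.739] [[345.0, 133.0], [294.0, 134.0]]
1.0 [ 0.4692 -0.2621  1.8358] 0.9345 [0.681 0.602] [[343.0, 136.0], [292.0, 135.0]]
1.1 [ 0.4686 -0.2625  1.8235] 0.9241 [0.65  0.465] [[340.0, 139.0], [290.0, 138.0]]
1.2 [ 0.4685 -0.2614  1.8115] 0.9133 [0.599 0.405] [[338.0, 140.0], [289.0, 138.0]]
1.3 [ 0.4674 -0.2623  1.8061] 0.906 [0.571 0.34 ] [[336.0, 141.0], [288.0, 139.0]]
[[344.0, 91.0], [363.0, 95.0], [298.0, 91.0], [288.0, 95.0], [347.0, -16.0], [371.0, -90.0], [296.0, -16.0], [283.0, -90.0]]
```

{"api": "drive_tool", "payload": {"increments": [[[-4,20,-10],[0,0,0],0],[[-3,13,-35],[1.4,2,0],0],[[0,0,-38],[0,0,0],0],[[0,0,-38],[0,0,0],0],[[0,0,-36],[0,0,0],0],[[0,0,-4],[0,0,0],0],[[0,0,0],[0,0,0],0]]}}

```text
clock: 8.0
eef_pos: [0.4989, -0.368, 0.135]
tool_rot: [0.601, 0.799, -0.009, -0.005]
ft_force: [0.1, 0.6, 0.0]
grip_width: -0.0001
grasp_force: 0.0
```

{"api": "drive_tool", "payload": {"increments": [[[0,0,-6],[0,0,0],0],[[0,0,-6],[0,0,0],0],[[0,0,-6],[0,0,0],0],[[0,0,-6],[0,0,0],0],[[0,0,-6],[0,0,0],0],[[0,0,-4],[0,0,0],0],[[0,0,0],[0,0,0],0],[[0,0,0],[0,0,0],0]]}}

```text
clock: 8.67
eef_pos: [0.5024, -0.3719, 0.1065]
tool_rot: [0.602, 0.799, -0.01, 0.002]
ft_force: [-1.0, -2.5, 9.5]
grip_width: 0.0001
grasp_force: 4.8
```

{"api": "drive_tool", "payload": {"increments": [[[0,0,10],[0,0,0],0],[[0,0,40],[0,0,0],0],[[0,0,40],[0,0,0],0.5],[[0,0,40],[0,0,0],1],[[0,0,40],[0,0,0],1],[[0,0,20],[0,0,0],1],[[0,0,0],[0,0,0],1]]}}

```text
clock: 9.25
eef_pos: [0.5023, -0.3702, 0.3003]
tool_rot: [0.601, 0.799, -0.009, 0.004]
ft_force: [-0.2, 0.2, 0.3]
grip_width: 0.0608
grasp_force: 0.0
```

Run:
```python
from h import *
P,(c,s)=shots(["scene","side"],["carton","spout"]);p=camera("wrist");o=get_obs();print(o["eef_pos"],o["tool_rot"],o["joint_pos"])
c=[a|b for a,b in zip(c,s)]
for f in np.arange(.8,1.3,.1):
    q,v=fit(P,c,[box(.12,.06,.17)]+spoutparts(f),[.4694,-.2625,1.851]);
    iu=[]
    for x,r in zip(P,s):
        m=mask(x,spoutparts(f),q);R=np.kron(r,np.ones((S,S),bool));iu.append((m&R).sum()/(m|R).sum())
    print(round(f,2),q.round(4),round(v,4),np.round(iu,3))
q=fit(P,c,[box(.12,.06,.17)]+spoutparts(1.15),[.4694,-.2625,1.851])[0]
ims=[]
for x,(U,sz) in zip(P,[([.49,-.3,.1],50)]*2):
    u=proj(x,U)[0].astype(int);im=x["image"][u[1]-50:u[1]+50,u[0]-60:u[0]+60,::-1]
    ims.append(cv2.resize(im,None,fx=3.3,fy=3.3,interpolation=cv2.INTER_CUBIC))
im=p["image"][:,:,::-1].copy()
for pt in np.r_[proj(p,place(box(.12,.06,.17),*q)),proj(p,place(spoutparts(1.15)[0],*q))]: cv2.circle(im,tuple(int(a) for a in pt),2,(0,0,255),-1)
b=np.zeros((600,792,3),np.uint8);b[:330]=np.hstack(ims);b[330:,:440]=im[:270,120:560];cv2.imwrite("pics/t4.png",b)
```

```text
[ 0.49997451 -0.36868702  0.29128465] [ 0.60146726  0.79883289 -0.00938244 -0.00388755] [-0.62630242  0.49321292  0.52621942  1.61193548 -0.01861331  0.66452383]
0.8 [ 0.4697 -0.2633  1.8415] 0.9036 [0.508 0.422]
0.9 [ 0.4693 -0.2634  1.8484] 0.9147 [0.606 0.54 ]
1.0 [ 0.4695 -0.2634  1.8476] 0.9269 [0.703 0.668]
1.1 [ 0.4692 -0.2622  1.8375] 0.9376 [0.765 0.769]
1.2 [ 0.4691 -0.2623  1.8338] 0.9421 [0.83  0.793]
```

View pics/t4.png

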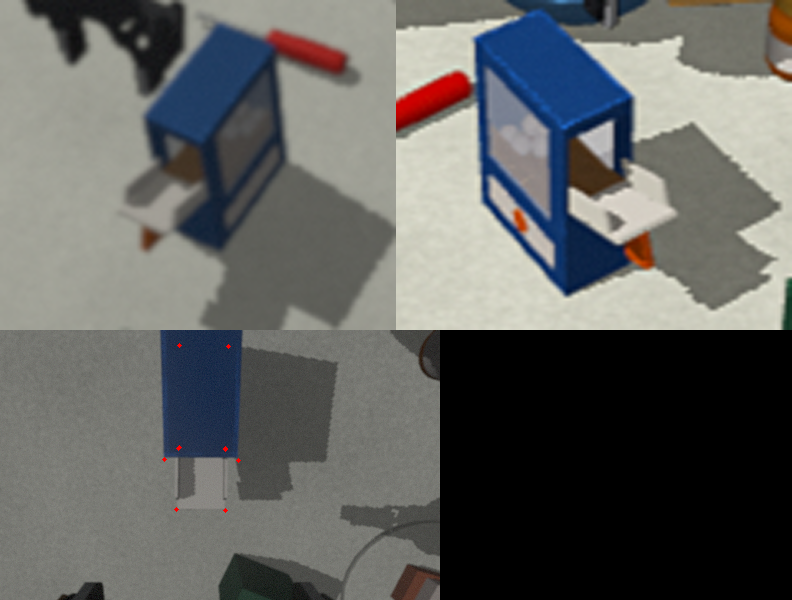

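{"api": "drive_tool", "payload": {"increments": [[[-10,35,0],[0.6,-1,0],1],[[-11,36,0],[0,0,0],1],[[-10,35,0],[0,0,0],1],[[0,0,-10],[0,0,0],1],[[0,0,-35],[0,0,0],1],[[0,0,-30],[0,0,0],1],[[0,0,0],[0,0,0],1],[[0,0,0],[0,0,0],1]]}}

```text
clock: 10.27
eef_pos: [0.468, -0.2622, 0.2165]
tool_rot: [0.602, 0.799, -0.0, -0.001]
ft_force: [1.4, 0.1, 0.8]
grip_width: 0.0851
grasp_force: 0.0
```

Run:
```python
from h import *
o=get_obs();print(o["clock"],o["eef_pos"],o["tool_rot"],o["joint_pos"])
p=camera("wrist");im=p["image"]
r=silhouettes("carton",p);
if r: print(r[0]["conf"],r[0]["bbox"])
print(proj(p,place(box(.12,.06,.17)[1::2],.4692,-.2625,1.845)).round().tolist())
# blue top edges: row scan
hs=cv2.cvtColor(im,cv2.COLOR_RGB2HSV);b=(hs[...,0]>100)&(hs[...,0]<125)&(hs[...,1]>150)
for v in (20,60,100,140): xs=np.nonzero(b[v])[0];print(v,xs.min() if len(xs) else 0,xs.max() if len(xs) else 0)
```

```text
10.2667 [ 0.46801074 -0.26224749  0.21649724] [ 6.01503357e-01  7.98869630e-01 -3.36772727e-04 -9.55093942e-04] [-5.10518649e-01  3.21073747e-01  7.54996735e-02  1.32720566e+00
 -4.10595102e-04  7.80245796e-01]
0.57 [270.9, 111.7, 373.6, 318.0]
[[364.0, 304.0], [278.0, 303.0], [374.0, 128.0], [271.0, 127.0]]
20 0 0
60 0 0
100 0 0
140 274 369
```

{"api": "drive_tool", "payload": {"increments": [[[1,0,-30],[0,0,0],1],[[0,0,-35],[0,0,0],1],[[0,0,-20],[0,0,0],1],[[0,0,-7],[0,0,0],1],[[0,0,0],[0,0,0],0.7],[[0,0,0],[0,0,0],0.4],[[0,0,0],[0,0,0],0.3],[[0,0,0],[0,0,0],0.3]]}}

```text
clock: 11.03
eef_pos: [0.4719, -0.2645, 0.129]
tool_rot: [0.602, 0.799, -0.0, 0.004]
ft_force: [-1.3, -1.7, 4.2]
grip_width: 0.0599
grasp_force: 66.2
```

{"api": "drive_tool", "payload": {"increments": [[[0,0,0],[0,0,0],0.3],[[0,0,0],[0,0,0],0.3],[[0,0,6],[0,0,0],0.3],[[0,0,15],[0,0,0],0.3],[[0,0,15],[0,0,0],0.3],[[0,0,10],[0,0,0],0.3],[[0,0,0],[0,0,0],0.3],[[0,0,0],[0,0,0],0.3]]}}

```text
clock: 11.7
eef_pos: [0.471, -0.2632, 0.1726]
tool_rot: [0.601, 0.799, 0.0, 0.002]
ft_force: [-0.0, 0.5, -5.0]
grip_width: 0.059
grasp_force: 66.5
```

{"api": "drive_tool", "payload": {"increments": [[[2,10,15],[0,0,0],0.3],[[3,18,16],[0,0,0],0.3],[[4,24,16],[0,0,0],0.3],[[4,26,16],[0,0,0],0.3],[[4,28,16],[0,0,0],0.3],[[4,28,8],[0,0,0],0.3],[[4,28,0],[0,0,0],0.3],[[4,28,0],[0,0,0],0.3]]}}

```text
clock: 12.37
eef_pos: [0.4995, -0.0718, 0.259]
tool_rot: [0.602, 0.799, 0.0, 0.002]
ft_force: [1.4, 0.1, -5.6]
grip_width: 0.0594
grasp_force: 67.1
```

{"api": "drive_tool", "payload": {"increments": [[[4,28,0],[0,0,0],0.3],[[4,28,0],[0,0,0],0.3],[[4,28,0],[0,0,0],0.3],[[4,28,0],[0,0,0],0.3],[[4,28,0],[0,0,0],0.3],[[4,28,0],[0,0,0],0.3],[[4,25,0],[0,0,0],0.3],[[4,20,0],[0,0,0],0.3]]}}

```text
clock: 13.03
eef_pos: [0.5308, 0.1419, 0.2577]
tool_rot: [0.601, 0.799, -0.001, 0.001]
ft_force: [0.1, -0.6, -4.7]
grip_width: 0.059
grasp_force: 67.1
```

{"api": "drive_tool", "payload": {"increments": [[[4,14,0],[0,0,0],0.3],[[1,7,0],[0,0,0],0.3],[[0,0,0],[0,0,0],0.3],[[0,0,0],[0,0,0],0.3]]}}

```text
clock: 13.37
eef_pos: [0.5363, 0.1601, 0.2588]
tool_rot: [0.602, 0.799, -0.001, 0.002]
ft_force: [-0.5, 0.8, -4.7]
grip_width: 0.0594
grasp_force: 67.2
```

Run:
```python
from h import *
P=[camera("scene"),camera("side")];o=get_obs();print(o["clock"],o["eef_pos"],o["tool_rot"],o["joint_pos"])
ims=[]
for x in P:
    u=proj(x,[.53,.1,.15])[0].astype(int);im=x["image"][u[1]-80:u[1]+80,u[0]-70:u[0]+70,::-1]
    ims.append(cv2.resize(im,None,fx=2.8,fy=2.8,interpolation=cv2.INTER_CUBIC))
    for n,q,pt in(("bowl","bowl",[BOWL]),("holder","holder",[box(.156,.096,.034)])):
        r=silhouettes(n,x)
        if r:
            print(n,r[0]["conf"],r[0]["bbox"], (proj(x,place(BOWL,.5795,.0146,0)).min(0),proj(x,place(BOWL,.5795,.0146,0)).max(0)) if n=="bowl" else "")
cv2.imwrite("pics/t5.png",np.hstack(ims))
```

```text
13.4667 [0.5364546  0.1594699  0.25926783] [ 6.02121105e-01  7.98402023e-01 -5.03757826e-04  2.03226021e-03] [ 0.29104681  0.35086684  0.22863878  1.44697384 -0.00387211  1.5833573 ]
bowl 0.82 [300.8, 189.1, 360.3, 237.2] (array([301.29562911, 189.1905464 ]), array([360.73353709, 234.87011982]))
holder 0.65 [343.6, 148.1, 381.1, 188.5] 
bowl 0.74 [299.3, 194.0, 363.6, 235.2] (array([296.37597948, 190.96278749]), array([360.70509519, 235.78354067]))
holder 0.95 [256.6, 165.6, 305.6, 199.2]
```

View pics/t5.png

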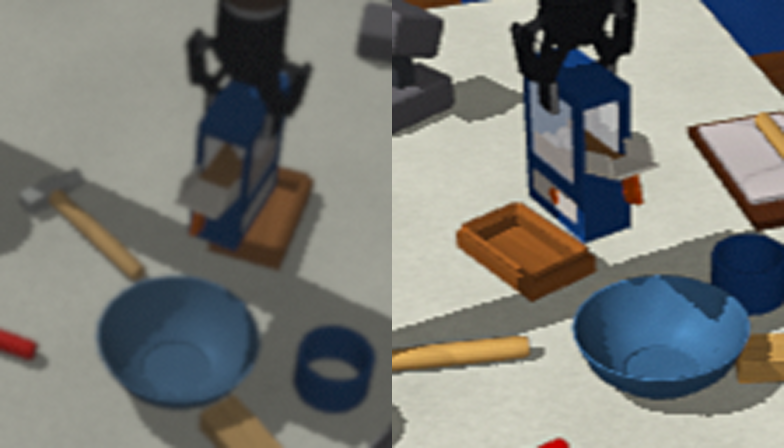

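{"api": "drive_tool", "payload": {"increments": [[[1.5,-2.8,-4],[4.8,1.4,0],0.3],[[1.5,-2.8,-4],[4.8,1.4,0],0.3],[[1.5,-2.8,-4],[4.8,1.4,0],0.3],[[1.5,-2.8,-4],[4.8,1.4,0],0.3],[[1.5,-5.2,-1.5],[4.8,1.4,0],0.3],[[1.5,-5.2,-1.5],[4.8,1.4,0],0.3],[[1,-3.3,-1],[2.4,0.7,0],0.3],[[1,-3.3,-1],[2.4,0.7,0],0.3]]}}

```text
clock: 14.33
eef_pos: [0.5483, 0.1302, 0.2379]
tool_rot: [0.575, 0.762, 0.18, -0.239]
ft_force: [-0.1, 0.6, -4.4]
grip_width: 0.0592
grasp_force: 67.1
```

{"api": "drive_tool", "payload": {"increments": [[[1,-3.3,-1],[2.4,0.7,0],0.3],[[1,-3.3,-1],[2.4,0.7,0],0.3],[[1.1,-3.9,-0.5],[2.4,0.7,0],0.3],[[1.1,-3.9,-0.5],[2.4,0.7,0],0.3],[[1.1,-3.9,-0.5],[2.4,0.7,0],0.3],[[1.1,-3.9,-0.5],[2.4,0.7,0],0.3],[[1.2,-4.3,0],[2.4,0.7,0],0.3],[[1.2,-4.3,0],[2.4,0.7,0],0.3]]}}

```text
clock: 15.0
eef_pos: [0.5571, 0.1002, 0.2344]
tool_rot: [0.534, 0.71, 0.277, -0.367]
ft_force: [-0.4, 0.1, -4.9]
grip_width: 0.0591
grasp_force: 67.4
```

{"api": "drive_tool", "payload": {"increments": [[[1.2,-4.3,0],[2.4,0.7,0],0.3],[[1.2,-4.3,0],[2.4,0.7,0],0.3],[[1.2,-4.3,0],[2.4,0.7,0],0.3],[[0,0,0],[0,0,0],0.3],[[0,0,0],[0,0,0],0.3],[[0,0,0],[0,0,0],0.3],[[0,0,0],[0,0,0],0.3],[[0,0,0],[0,0,0],0.3]]}}

```text
clock: 15.67
eef_pos: [0.5601, 0.0893, 0.2354]
tool_rot: [0.515, 0.684, 0.311, -0.413]
ft_force: [0.3, -0.3, -3.6]
grip_width: 0.0594
grasp_force: 67.4
```

Run:
```python
from h import *
P=[camera("scene"),camera("side")];o=get_obs();print(o["clock"],o["eef_pos"],o["tool_rot"],o["joint_pos"],o["ft_force"])
ims=[]
for x in P:
    u=proj(x,[.56,.06,.12])[0].astype(int);im=x["image"][u[1]-60:u[1]+60,u[0]-60:u[0]+60,::-1]
    ims.append(cv2.resize(im,None,fx=3.3,fy=3.3,interpolation=cv2.INTER_CUBIC))
    for i in range(5):
        r=silhouettes(f"ball{i}_center",x)
        if i==0:print([(round(k["conf"],2),k["bbox"]) for k in r])
cv2.imwrite("pics/t6.png",np.hstack(ims))
```

```text
15.7667 [0.56003226 0.08925575 0.23525519] [ 0.51486305  0.68397949  0.3105219  -0.41311529] [-0.2599728   0.81342929  0.45310753  1.98485276  0.86106092  0.66027879] [-0.86212061  0.13846481 -5.61443231]
[]
[]
```

View pics/t6.png

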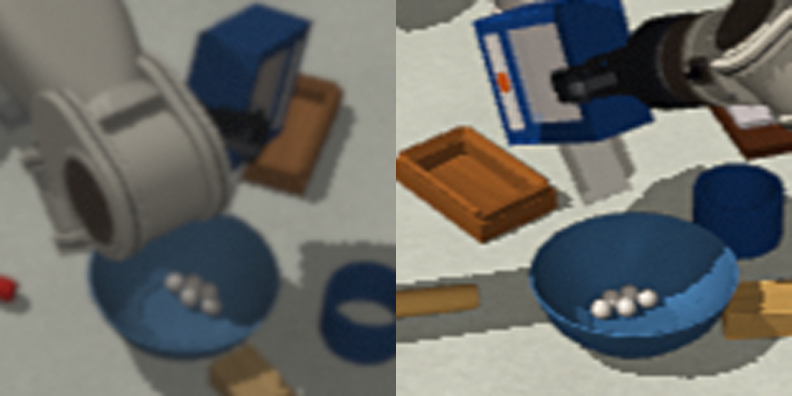

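{"api": "drive_tool", "payload": {"increments": [[[-2,6,3],[-4.8,-1.4,0],0.3],[[-2,6,4],[-4.8,-1.4,0],0.3],[[-2,6,6],[-4.8,-1.4,0],0.3],[[-2,6,8],[-4.8,-1.4,0],0.3],[[-2,6,8],[-4.8,-1.4,0],0.3],[[-2,6,8],[-4.8,-1.4,0],0.3],[[-2,6,8],[-4.8,-1.4,0],0.3],[[-2,6,8],[-4.8,-1.4,0],0.3]]}}

```text
clock: 16.93
eef_pos: [0.5432, 0.137, 0.2885]
tool_rot: [0.591, 0.784, 0.116, -0.153]
ft_force: [-0.4, -0.7, -4.5]
grip_width: 0.0596
grasp_force: 67.1
```

{"api": "drive_tool", "payload": {"increments": [[[-2,5,8],[-4.8,-1.4,0],0.3],[[-2,5,8],[-4.8,-1.4,0],0.3],[[0,2,8],[-4.8,-1.4,0],0.3],[[0,0,8],[-4.8,-1.4,0],0.3],[[0,0,8],[-2.4,-0.7,0],0.3],[[0,0,0],[0,0,0],0.3],[[0,0,0],[0,0,0],0.3],[[0,0,0],[0,0,0],0.3]]}}

```text
clock: 17.6
eef_pos: [0.5393, 0.1486, 0.3265]
tool_rot: [0.602, 0.799, -0.0, 0.001]
ft_force: [0.3, -0.2, -3.6]
grip_width: 0.0594
grasp_force: 67.0
```

Run:
```python
from h import *
o=get_obs();print(o["clock"],o["eef_pos"],o["tool_rot"])
P,(h,)=shots(["scene","side","wrist"],["holder"])
H=[box(.156,.096,.034)]
for i in([0],[1],[2],[0,1],[0,1,2]):
    print(i,*fit([P[k] for k in i],[h[k] for k in i],H,[.495,.28,1.9]))
q=fit(P[:2],h[:2],H,[.495,.28,1.9])[0]
p=P[2];im=p["image"][:,:,::-1].copy()
cs,_=cv2.findContours(h[2].astype(np.uint8),0,2);cv2.drawContours(im,cs,-1,(0,255,0),1)
for pt in np.r_[proj(p,place(box(.156,.096,.034),*q))]: cv2.circle(im,tuple(int(a) for a in pt),2,(0,0,255),-1)
cv2.imwrite("pics/t7.png",im);cv2.imwrite("pics/raw7.png",p["image"][:,:,::-1]);np.savez("w7.npz",K=p["K"],view=p["view"])
```

```text
17.6 [0.53932779 0.14857823 0.32645684] [ 6.01762352e-01  7.98674869e-01 -4.69997840e-04  5.51919483e-04]
[0] [0.49488543 0.27494136 1.9792304 ] 0.8028840494408476
[1] [0.49629777 0.28263439 1.93734253] 0.9460562843612215
[2] [0.49260216 0.28265144 1.95261072] 0.9690615669526437
[0, 1] [0.49553084 0.27983412 1.93302541] 0.8586156707123045
[0, 1, 2] [0.49457375 0.28031714 1.93747078] 0.885443954152259
```

View pics/t7.png

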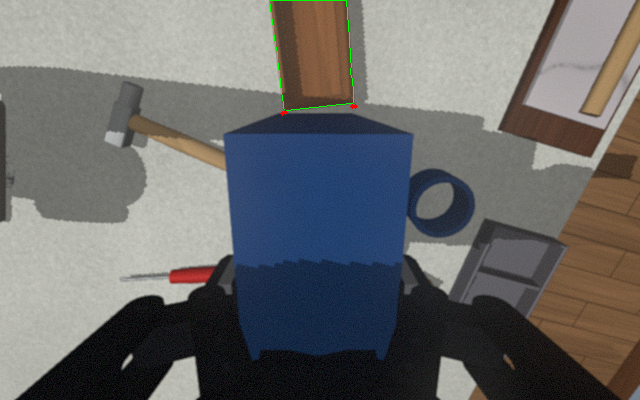

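{"api": "drive_tool", "payload": {"increments": [[[5,-18,10],[0,0,1.5],0.3],[[5,-18,10],[0,0,2],0.3],[[3,-12,0],[0,0,1.5],0.3],[[0,0,0],[0,0,0],0.3],[[0,0,0],[0,0,0],0.3],[[0,0,0],[0,0,0],0.3]]}}

```text
clock: 18.4
eef_pos: [0.5529, 0.1009, 0.347]
tool_rot: [0.566, 0.824, 0.0, 0.001]
ft_force: [-0.1, 0.5, -4.5]
grip_width: 0.0593
grasp_force: 67.1
```

Run:
```python
from h import *
from scipy.spatial.transform import Rotation as Ro
o=get_obs();print(o["clock"],o["eef_pos"],o["tool_rot"])
P,(h,)=shots(["side","wrist"],["holder"])
H=[box(.156,.096,.034)]
for i in([0],[1],[0,1]):
    print(i,*fit([P[k] for k in i],[h[k] for k in i],H,[.494,.282,1.94]))
p=P[1];im=p["image"]
R=Ro.from_quat(o["tool_rot"]).as_matrix();print("yaw",np.arctan2(R[1,0],R[0,0]))
C=box(.12,.06,.17)-[0,0,.1255];W=(R@(C*[1,-1,-1]).T).T+o["eef_pos"]
print(np.c_[C,proj(p,W).round(1)])
cv2.imwrite("pics/raw8.png",im[:,:,::-1])
g=cv2.cvtColor(im,cv2.COLOR_RGB2GRAY).astype(int)
hs=cv2.cvtColor(im,cv2.COLOR_RGB2HSV);b=(hs[...,0]>100)&(hs[...,0]<125)&(hs[...,1]>130)
for u in (300,320,340):
    print(u,[(v,int(g[v,u])) for v in range(95,145) if abs(g[v+1,u]-g[v-1,u])>12])
for v in (116,122,128,136,150,200): xs=np.nonzero(b[v,180:450])[0]+180;print(v,xs.min() if len(xs) else 0,xs.max() if len(xs) else 0)
```

```text
18.4 [0.55286441 0.10092551 0.34704971] [5.66444838e-01 8.24098317e-01 7.76921233e-05 1.48427768e-03]
[0] [0.49535685 0.28283487 1.92685521] 0.9018351136674884
[1] [0.49237702 0.2826488  1.93756397] 0.9660957379507487
[0, 1] [0.4938096  0.28338455 1.9221009 ] 0.9293069483082763
yaw 1.9372181384826532
[[-6.000e-02 -3.000e-02 -1.255e-01  3.513e+02  2.513e+02]
 [-6.000e-02 -3.000e-02  4.450e-02  3.922e+02  4.358e+02]
 [-6.000e-02  3.000e-02 -1.255e-01  2.869e+02  2.513e+02]
 [-6.000e-02  3.000e-02  4.450e-02  2.497e+02  4.358e+02]
 [ 6.000e-02 -3.000e-02 -1.255e-01  3.558e+02  1.191e+02]
 [ 6.000e-02 -3.000e-02  4.450e-02  4.188e+02  1.515e+02]
 [ 6.000e-02  3.000e-02 -1.255e-01  2.829e+02  1.191e+02]
 [ 6.000e-02  3.000e-02  4.450e-02  2.258e+02  1.514e+02]]
300 [(111, 108), (112, 73), (113, 42), (133, 47), (134, 66)]
320 [(110, 116), (111, 102), (112, 66), (113, 39), (133, 50), (134, 59), (135, 72)]
340 [(111, 106), (112, 72), (113, 44), (128, 44), (133, 54), (134, 62)]
116 298 345
122 302 350
128 283 379
136 225 412
150 228 435
200 254 429
```

Run:
```python
from h import *
from scipy.spatial.transform import Rotation as Ro
from scipy.optimize import least_squares
p=camera("wrist");o=get_obs();R=Ro.from_quat(o["tool_rot"]).as_matrix()
C=np.array([[.06,.03,0],[.06,-.03,0],[.06,.03,.17],[.06,-.03,.17]])
obs=np.array([[np.nan,112.3],[np.nan,112.3],[224.5,133.8],[412.5,133.8]])
def W(q,C):
    dx,dy,h,t=q;c,s=np.cos(t),np.sin(t)
    A=np.array([[c,0,s],[0,1,0],[-s,0,c]]);B=(A@(C-[0,0,.1275]).T).T+[dx,dy,h]
    return (R@(B*[1,-1,-1]).T).T+o["eef_pos"]
def f(q):
    r=(proj(p,W(q,C))-obs);return np.r_[r[~np.isnan(r)],q[3]/.02]
s=least_squares(f,[0,0,0,0.],x_scale=[.01,.01,.01,.05]);print(s.x.round(4),s.fun.round(2))
def g(q): return f(np.r_[q,0])
s=least_squares(g,[0,0,0]);print("no pitch",s.x.round(4),s.fun.round(2))
P=[camera("scene"),camera("side")]
for x in P:
    u=proj(x,W([.003,0,0,0],box(.12,.06,.17)));print(u.round(1).tolist(),[ (r["conf"],r["bbox"]) for r in silhouettes("carton",x)[:1]])
```

```text
[ 0.0048  0.0012 -0.0024 -0.0018] [ 0.02 -0.   -0.    0.03  0.   -0.04 -0.09]
no pitch [ 0.0048  0.0012 -0.0023] [ 0.35  0.32 -0.03 -0.09  0.03 -0.16  0.  ]
[[348.5, 173.5], [352.5, 129.8], [329.6, 168.1], [331.9, 124.3], [360.9, 148.2], [365.9, 104.5], [342.9, 143.3], [346.2, 99.6]] [(0.73, [326.9, 105.6, 363.9, 173.9])]
[[330.9, 155.2], [330.7, 100.0], [314.4, 162.3], [312.9, 106.4], [305.5, 139.8], [303.5, 86.5], [289.3, 146.2], [286.2, 92.2]] [(0.72, [286.1, 87.0, 344.4, 162.2])]
```

{"api": "drive_tool", "payload": {"increments": [[[-6,18,0],[0,0,0],0.3],[[-9,30,0],[0,0,0],0.3],[[-10,32,0],[0,0,0],0.3],[[-10,32,-10],[0,0,0],0.3],[[-10,30,-25],[0,0,0],0.3],[[-8,24,-35],[0,0,0],0.3],[[-4,12,-35],[0,0,0],0.3],[[0,0,-30],[0,0,0],0.3]]}}

```text
clock: 19.52
eef_pos: [0.4945, 0.2811, 0.2117]
tool_rot: [0.564, 0.826, 0.0, 0.001]
ft_force: [0.2, -0.2, -4.4]
grip_width: 0.059
grasp_force: 67.0
```

{"api": "drive_tool", "payload": {"increments": [[[0,0,-18],[0,0,0],0.3],[[0,0,-5],[0,0,0],0.3],[[0,0,0],[0,0,0],0.3],[[0,0,0],[0,0,0],0.3],[[0,0,0],[0,0,0],0.3]]}}

```text
clock: 19.93
eef_pos: [0.4978, 0.2785, 0.193]
tool_rot: [0.566, 0.824, 0.002, 0.003]
ft_force: [-0.1, 0.1, -3.5]
grip_width: 0.0594
grasp_force: 67.2
```

Run:
```python
from h import *
from scipy.spatial.transform import Rotation as Ro
o=get_obs();print(o["clock"],o["eef_pos"],o["tool_rot"],o["ft_force"])
q=o["tool_rot"];print("yaw",2*np.arctan2(q[1],q[0]))
P=[camera("scene"),camera("side"),camera("wrist")]
ims=[]
for x in P[:2]:
    u=proj(x,[.49,.27,.06])[0].astype(int);im=x["image"][u[1]-45:u[1]+45,u[0]-45:u[0]+45,::-1]
    ims.append(cv2.resize(im,(396,396),interpolation=cv2.INTER_CUBIC))
w=P[2]["image"][:250,120:560,::-1]
b=np.zeros((600,792,3),np.uint8);b[:396]=np.hstack(ims);b[396:,:359]=cv2.resize(w,(359,204));cv2.imwrite("pics/t8.png",b)
```

```text
19.9333 [0.49780903 0.27850659 0.19295471] [0.56634103 0.82416302 0.00204913 0.00299104] [-0.07610545  0.12117384 -3.52848526]
yaw 1.937464669379551
```

{"api": "drive_tool", "payload": {"increments": [[[-1.5,0,-10],[0,0,0],0.3],[[0,0,-10],[0,0,0],0.3],[[0,0,-8],[0,0,0],0.3],[[0,0,-4],[0,0,0],0.3],[[0,0,0],[0,0,0],0.3],[[0,0,0],[0,0,0],0.3]]}}

```text
clock: 20.58
eef_pos: [0.4946, 0.2779, 0.1583]
tool_rot: [0.566, 0.824, -0.0, 0.002]
ft_force: [0.3, 0.6, -3.5]
grip_width: 0.0591
grasp_force: 67.3
```

{"api": "drive_tool", "payload": {"increments": [[[0,0,-3],[0,0,0],0.3],[[0,0,-3],[0,0,0],0.3],[[0,0,-2],[0,0,0],0.3],[[0,0,0],[0,0,0],0.3]]}}

```text
clock: 20.92
eef_pos: [0.4949, 0.2781, 0.1505]
tool_rot: [0.566, 0.824, 0.0, 0.002]
ft_force: [-0.2, -0.3, -3.1]
grip_width: 0.0589
grasp_force: 67.6
```

{"api": "drive_tool", "payload": {"increments": [[[0,0,-3],[0,0,0],0.3],[[0,0,-3],[0,0,0],0.3],[[0,0,-2],[0,0,0],0.3],[[0,0,0],[0,0,0],0.3]]}}

```text
clock: 21.25
eef_pos: [0.4951, 0.2781, 0.1423]
tool_rot: [0.566, 0.824, 0.0, 0.002]
ft_force: [1.4, 0.8, -5.4]
grip_width: 0.0591
grasp_force: 67.5
```

{"api": "drive_tool", "payload": {"increments": [[[0,0,-2],[0,0,0],0.3],[[0,0,-2],[0,0,0],0.3],[[0,0,-1],[0,0,0],0.3],[[0,0,0],[0,0,0],0.3]]}}

```text
clock: 21.58
eef_pos: [0.4951, 0.2781, 0.1375]
tool_rot: [0.566, 0.824, 0.0, 0.002]
ft_force: [1.6, -0.4, -5.9]
grip_width: 0.0591
grasp_force: 67.3
```

{"api": "drive_tool", "payload": {"increments": [[[0,0,-1],[0,0,0],0.3],[[0,0,-1],[0,0,0],0.3],[[0,0,-1],[0,0,0],0.3],[[0,0,0],[0,0,0],0.3],[[0,0,0],[0,0,0],0.3]]}}

```text
clock: 22.0
eef_pos: [0.495, 0.2782, 0.1351]
tool_rot: [0.566, 0.824, 0.0, 0.002]
ft_force: [0.3, 0.2, -0.7]
grip_width: 0.0594
grasp_force: 67.7
```

{"api": "drive_tool", "payload": {"increments": [[[0,0,-1],[0,0,0],0.3],[[0,0,0],[0,0,0],0.6],[[0,0,0],[0,0,0],0.8],[[0,0,0],[0,0,0],1],[[0,0,0],[0,0,0],1],[[0,0,0],[0,0,0],1],[[0,0,10],[0,0,0],1],[[0,0,20],[0,0,0],1]]}}

```text
clock: 22.67
eef_pos: [0.4931, 0.277, 0.1617]
tool_rot: [0.566, 0.824, -0.003, 0.001]
ft_force: [-0.2, 1.3, -0.1]
grip_width: 0.0856
grasp_force: 0.0
```

{"api": "drive_tool", "payload": {"increments": [[[0,0,30],[0,0,0],1],[[0,0,35],[0,0,0],1],[[0,0,35],[0,0,0],1],[[0,0,35],[0,0,0],1],[[0,0,20],[0,0,0],1],[[0,0,0],[0,0,0],1],[[0,0,0],[0,0,0],1]]}}

```text
clock: 23.25
eef_pos: [0.4955, 0.2784, 0.3208]
tool_rot: [0.566, 0.824, 0.002, 0.003]
ft_force: [-0.2, 1.0, -0.3]
grip_width: 0.0854
grasp_force: 0.0
```

Run:
```python
from h import *
o=get_obs();print(o["clock"],o["eef_pos"])
P,(c,s)=shots(["scene","side"],["carton","holder"])
c=[a|b for a,b in zip(c,s)]
for z in(.006,.012,.02): print(z,fit(P,c,[box(.12,.06,.17),box(.156,.096,.034)-[0,0,z]]+spoutparts(1.2),[.494,.282,1.93],z))
ims=[]
for x in P:
    u=proj(x,[.53,.18,.06])[0].astype(int);im=x["image"][u[1]-75:u[1]+75,u[0]-65:u[0]+65,::-1]
    ims.append(cv2.resize(im,(396,457),interpolation=cv2.INTER_CUBIC))
cv2.imwrite("pics/t9.png",np.hstack(ims))
```

```text
23.25 [0.49549561 0.27838236 0.32082944]
0.006 (array([0.49321241, 0.27735466, 1.95205841]), np.float64(0.9303460356500692))
0.012 (array([0.49351877, 0.2756753 , 1.95479594]), np.float64(0.9277115994498099))
0.02 (array([0.49446818, 0.27407087, 1.95120932]), np.float64(0.898664567927157))
```

View pics/t9.png

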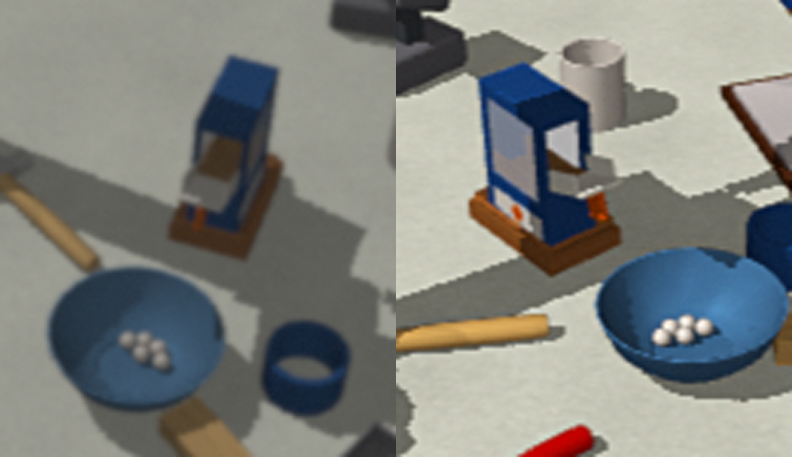

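The carton stands seated in the holder and has been released. All five balls are in the bowl, and nothing else has moved.

```bash
python3 -c "
from workcell import job_done
print(job_done())"
```

```text
the job is handed in; nothing more can be done
None
```

The job is handed in, though no verdict came back: the spout was pulled out to about 1.2 rad, all five balls are in the bowl, and the carton stands released in the holder.

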